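# Gauge the thread on the green mat with pitch-comb leaves

### The arm

A 6-joint arm with a two-finger parallel gripper is mounted at the origin on a cart in front of the work surface, level with it; the furniture and walls round the work are solid. World frame = base frame: x ahead of the robot, y to its left, z up, the work surface at z = 0. Lengths are in mm, angles in degrees, forces in N, time in s.
With the tool pointing down it reaches from about 250 to 725 mm from the base axis. Payload 9.7 kg.
Tool frame: the origin (TCP) lies midway between the tips of the shut fingers; the grasp point (between the pads) lies 19 mm behind it (env.grip_point_offset is the distance from the TCP to the grasp point, in mm); z points along the fingers, y is the line along which they close (so a half turn about z gives the same grasp; the last joint's range is limited). The gripper opens to 85 mm and grips with 20 to 120 N. Pads are 22 mm wide; open, the fingers measure 114 mm over their backs; the gripper's body (76 mm by 85 mm) begins 54 mm behind the grasp point. The pads swing forward as they close: fully open they stand 13 mm farther back than shut.
Start: joints at [-66.807, 4.979, 10.078, 95.1, 0, 90], TCP at [216.606, -505.548, 231.284] pointing down, gripper open.
Joint ranges: [-179.16, 179.16], [-48.56, 103.87], [-65.8, 70.77], [-126.05, 130.52], [-82.76, 87.17], [-180, 180]. Speed limits (degrees/s): [127.2, 127.2, 147.25, 180, 180, 180].

### API

Orientations are given as a 3x3 rotation matrix whose columns are the frame's x, y, z axes.
In Python, from cell import env gives the robot as it stands. Calls block until the motion is done:
- env.move_ptp(position, orientation): joint-space move of the TCP to a pose.
- env.move_l(position, attitude=None, max_speed=150, max_force=None): straight line of the TCP; attitude=None keeps the orientation; max_speed is the mean speed in mm/s. With max_force (N) it stops when the force on the tool has changed by that much, and returns True; else False.
- env.move_j(angles): joint-space move.
- env.let_go() and env.clamp(f_grip=None): open the fingers fully, or close them until they stop; f_grip is the grip in N (None keeps the last).
- env.dwell(seconds).
- env.solve_ik(position, orientation): joint angles nearest the present ones, or None.
- env.camera(name): name is "scene" or "top" or "wrist"; returns a dict with "image" (480x640x3 uint8, red, green, blue), "fx", "fy", "cx", "cy" (pixels), "world_to_cam" (4x4, takes a point from world to camera coordinates); the wrist camera has in their place "tool_from_camera" (4x4, takes a point from camera to tool coordinates, whose origin is the TCP and whose axes are the flange's). Camera axes: x right, y down, z forward; pixel columns grow to the right and rows downward; lengths in mm; the calibration is good to about 2 mm. A picture is of the moment at which its call begins: read the wrist's pose just before it. There is no depth.
A pose or a line that the arm cannot do raises env.MotionError and nothing moves.
- env.hand_in(): hands the job in; it is judged then, once.
Readings, each from a call of its own:
- env.get_clock(): time.
- env.get_joint_pos(): joint angles.
- env.get_joint_vel(): joint speeds.
- env.get_tau(): joint torques, N m.
- env.get_eef_pos(): TCP position.
- env.get_ee_rot(): TCP orientation.
- env.get_wrist_force(): force on the tool from outside, world axes, zero at the start.
- env.get_ft_torque(): the same for the moment, N m.
- env.get_finger_gap(): opening from 0.0 (shut) to 1.0 (fully open).
- env.get_gripper_force(): force on a finger pad.
Only numpy, scipy, OpenCV 4.12 (cv2) and the standard library are available. Lean on these libraries where they do the work, as an engineer would, in place of code of your own. Each camera call takes 0.05 s, during which the arm holds its last target. There are 200 camera calls.

### The job

Find which of the three gauge leaves matches the threaded rod on the green mat: set a leaf astride the rod, press gently and work it along the thread by feel until its teeth drop fully home or it clearly will not mesh. Stand every leaf that does not fit back upright on the wooden board, and leave the one that seats fully standing home in the thread at about the middle of the rod, let go. Never force a leaf against the thread, and do not disturb the things around.

Things in the scene. Friction and masses are not known exactly. Their poses are not given: they have to be found in the camera images.
- mat: Flat round green mat, 224 mm across, 2 mm thick, fixed; origin at its centre, on the bench. The rod to be gauged is the one whose stand has its origin at the mat's centre.
- board: Pale wooden gauge board, fixed, 256 (x) x 130 (y) x 6 mm; origin at the centre of its underside, top at z = 6 mm. The three leaves stand on it about 85 mm apart along its x, blades roughly along its y.
- leaf_p: Loose pitch-comb leaf, 0.14 kg: upright steel blade 84 mm long (x), 12 mm thick (y), with a brass yoke on the last 8 mm of each end, whose two legs straddle the rod (inner gap 30 mm, outer 38). Origin: centre of the underside, at the feet of the legs; z up. Blade from z = 22 to 62 mm; V teeth hang 4 mm below z = 22. Grip the blade at mid-length. Same after a half turn.
- leaf_q: Second loose leaf, of the same size, look, weight and origin as leaf_p. The three leaves have tooth pitches of 10, 12 and 14 mm, one each; which leaf has which is not told. Their teeth have 45-degree flanks.
- leaf_r: Third loose leaf, of the same size, look, weight and origin as leaf_p. A leaf meshed fully home has its lower blade edge on the thread's crests: its origin is then 31 mm above the stand's. Off the groove it stops 1 to 4 mm higher; a leaf of the wrong pitch stays at least 2.5 mm higher everywhere.
- stand_1: Blue stand fixed to the bench, base 200 x 56 x 10 mm, with two clamps 56 mm high at its ends holding a level steel threaded rod, 26 mm across. Origin: centre of the underside; x along the rod. Rod axis at z = 40 mm, thread crests at z = 53 mm, free thread from x = -67 to +67 mm.
- stand_2: Another such stand and rod, same sizes and origin as stand_1. The three rods have thread pitches of 10, 12 and 14 mm, one each; which has which is not told. Any of the three may be on the mat; the other two wait at the back.
- stand_3: Another such stand and rod, same sizes and origin as stand_1. Each rod is held fast, but where its grooves lie along x is not known: the matching leaf meshes with its centre 2.5 to 5 mm from x = 0, on one side or the other (and at whole pitches from there), with about 1 mm of play along x.
- red_cap: Red ribbed pipe cap, 46 mm across, 26 mm high, a loose bystander; origin at the centre of its underside.
- bearing: Steel ball bearing, 52 mm across, 15 mm high, a loose bystander; origin at the centre of its underside.
- tape_measure: Yellow tape measure, 35 x 75 x 67 mm, a loose bystander; origin at the centre of its underside.
There are look-alikes about, which are no part of the job. Leave any purple look-alike of the leaf_p alone.

How it is judged:
By the outcome, as a careful person would: the job done as asked, in the order asked, and still so for the second after the job is handed in, with the robot touching nothing.
It also fails if it takes over 72 s, if anything falls off the work surface, if the arm or the gripper's body presses on something with over 40 N, if the wrist force passes 120 N, or if a joint passes its speed limit or range.

## Working session

There is one attempt and no reset: what is moved stays moved. The work goes in short steps, each a Python script; the robot and the scene stay as the last script left them, time stands still between calls to the robot, and variables do not carry over. Pictures are saved under pics/ and viewed, at most 10 in all, crops included, and the job is handed in when it is done.

```bash
ls; mkdir -p pics; python3 - <<'E'
from cell import env
import cv2,numpy as np,pickle
d={}
for n in("scene","top"):
    c=env.camera(n);d[n]=c
    cv2.imwrite(f"pics/{n}0.png",c["image"][:,:,::-1]);print(n,c["fx"],c["cx"],c["cy"],np.round(c["world_to_cam"],3).tolist())
pickle.dump(d,open("cams.pkl","wb"))
print(env.get_clock(),env.grip_point_offset,env.get_ee_rot())
E
```

```text
pics
scene 463.5844621448346 331.4296485120162 236.3754418203983 [[-0.551, -0.835, -0.004, 298.746], [-0.637, 0.424, -0.644, 447.249], [0.539, -0.352, -0.765, 810.379], [0.0, 0.0, 0.0, 1.0]]
top 542.6706456700296 318.3561924656581 237.74672594066485 [[-0.025, -1.0, -0.015, -30.886], [-0.984, 0.027, -0.175, 584.63], [0.175, 0.01, -0.984, 1235.798], [0.0, 0.0, 0.0, 1.0]]
0.1 18.700000000000003 [[ 9.19185152e-01  3.93825407e-01 -4.53418069e-04]
 [ 3.93825667e-01 -9.19184457e-01  1.13052075e-03]
 [ 2.84529520e-05 -1.21772556e-03 -9.99999258e-01]]
```

View pics/top0.png

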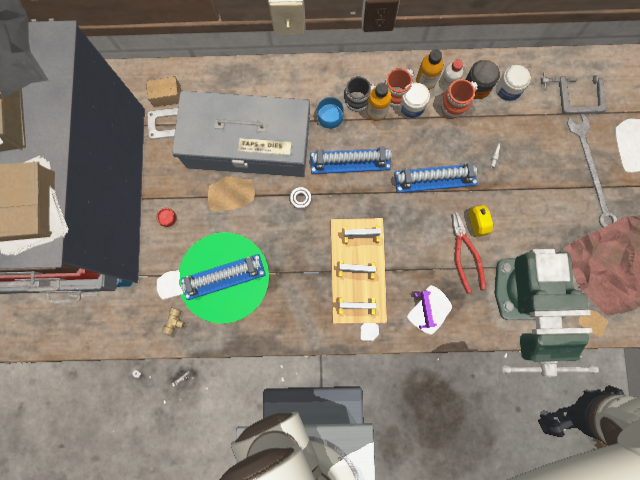

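View pics/scene0.png

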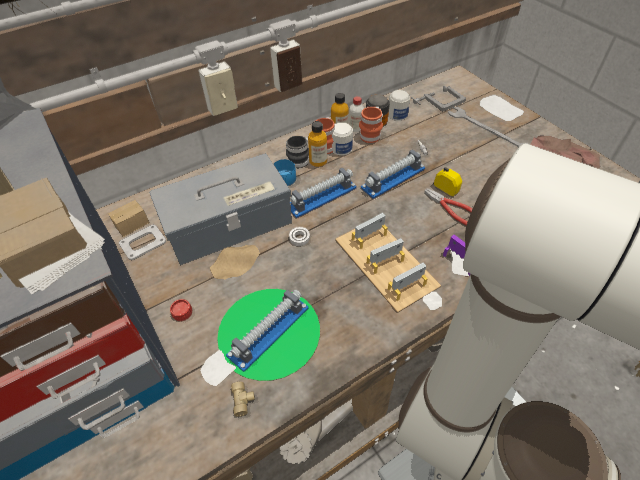

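```bash
cat > h.py <<'E'
import numpy as np,pickle,cv2
def px2w(c,u,v,z):
    "pixel -> world point on plane z"
    T=np.array(c["world_to_cam"]);R,t=T[:3,:3],T[:3,3]
    o=-R.T@t; d=R.T@np.array([(u-c["cx"])/c["fx"],(v-c["cy"])/c["fy"],1])
    return o+d*(z-o[2])/d[2]
E
python3 - <<'E'
from h import *
c=pickle.load(open("cams.pkl","rb"))["top"];im=c["image"][:,:,::-1]
hsv=cv2.cvtColor(np.ascontiguousarray(im),cv2.COLOR_BGR2HSV)
m=cv2.inRange(hsv,(50,150,100),(75,255,255))
p=cv2.findNonZero(m);e=cv2.minEnclosingCircle(p);print(e,px2w(c,*e[0],2))
a=cv2.resize(im[225:330,175:275],None,fx=4,fy=4,interpolation=cv2.INTER_CUBIC)
b=cv2.resize(im[215:320,325:425],None,fx=4,fy=4,interpolation=cv2.INTER_CUBIC)
cv2.imwrite("pics/crop1.png",np.hstack([a,b[:a.shape[0]]])) 
E
```

```text
((222.92857360839844, 277.3571472167969), 46.07291030883789) [500.6500731  189.60192182   2.        ]
```

View pics/crop1.png

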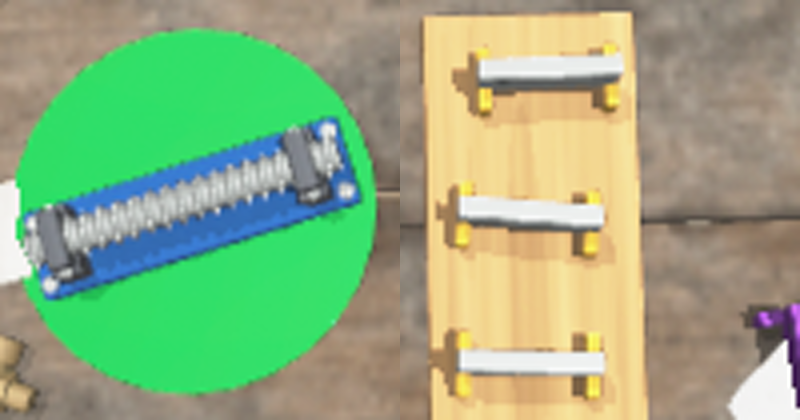

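```bash
cat >> h.py <<'E'
def Rdown(yaw):
    "tool down, tool x axis along yaw (deg): fingers close across yaw"
    a=np.radians(yaw);c,s=np.cos(a),np.sin(a)
    return np.array([[c,s,0],[s,-c,0],[0,0,-1.]])
def wcam(env,name):
    "wrist picture with world_to_cam filled in"
    p,R=np.array(env.get_eef_pos()),np.array(env.get_ee_rot())
    c=env.camera("wrist");T=np.eye(4);T[:3,:3]=R;T[:3,3]=p
    c["world_to_cam"]=np.linalg.inv(T@c["tool_from_camera"])
    cv2.imwrite(f"pics/{name}.png",c["image"][:,:,::-1]);pickle.dump(c,open(name+".pkl","wb"));return c
E
python3 - <<'E'
from h import *
from cell import env
c=pickle.load(open("cams.pkl","rb"))["top"]
f=lambda u,v,z:px2w(c,u,v,z)
k=[f(175+a/4,225+b/4,10) for a,b in((22,213),(50,299),(335,117),(361,203))]
k=np.array(k);print("stand",k.mean(0));d=(k[2]+k[3]-k[0]-k[1])/2;print(np.linalg.norm(d),np.degrees(np.arctan2(d[1],d[0])))
for n,(a,b,a2,b2) in dict(A=(80,72,223,66),B=(59,207,203,216),C=(59,361,204,362)).items():
    p,q=f(325+a/4,215+b/4,68),f(325+a2/4,215+b2/4,68);e=q-p
    print(n,(p+q)/2,np.linalg.norm(e),np.degrees(np.arctan2(e[1],e[0])))
yaw=np.degrees(np.arctan2(d[1],d[0]))
for y in (yaw,yaw+180):
    print(y,env.solve_ik([500,189,200],Rdown(y)))
w=env.camera("wrist");print(w["fx"],w["cx"],w["cy"],np.round(w["tool_from_camera"],2).tolist())
print(env.solve_ik([430,-60,200],Rdown(-90)),env.solve_ik([430,-60,200],Rdown(90)))
E
```

```text
stand [500.81747557 187.68490815  10.        ]
196.58807018661471 -74.23014656529799
A [ 590.89717229 -150.71082046   68.        ] 83.74442126711715 -89.12073863995383
B [ 507.36319798 -135.57466814   68.        ] 83.37237869443379 -95.11264278225474
C [ 421.13971347 -132.66101295   68.        ] 82.8325165612621 -91.84441983683962
-74.23014656529799 [ 20.70659214   2.29722246   3.78276664  91.48554418   0.
 -85.0632613 ]
105.76985343470201 [20.70659214  2.29722246  3.78276664 91.48554418  0.         94.9367387 ]
333.57077254739295 318.05138099896345 240.35772140090268 [[-0.0, -0.95, -0.31, 78.32], [1.0, -0.0, -0.0, -0.17], [0.0, -0.31, 0.95, -142.42], [0.0, 0.0, 0.0, 1.0]]
[ -7.94347181 -11.35448941  -8.99563542  92.35885399   0.
 -97.94347181] [ -7.94347181 -11.35448941  -8.99563542  92.35885399   0.
  82.05652819]
```

```bash
python3 - <<'E'
from h import *
from cell import env
t=np.radians(25);Ry=np.array([[np.cos(t),0,-np.sin(t)],[0,1,0],[np.sin(t),0,np.cos(t)]])
R=Ry@Rdown(90);print(R[:,2])
env.move_ptp([330,-150,140],R);a=wcam(env,"w1")
env.move_ptp([500,188,150],Rdown(105.8));b=wcam(env,"w2")
print(env.get_clock())
E
```

```text
[ 0.42261826  0.         -0.90630779]
3.1
```

View pics/w1.png

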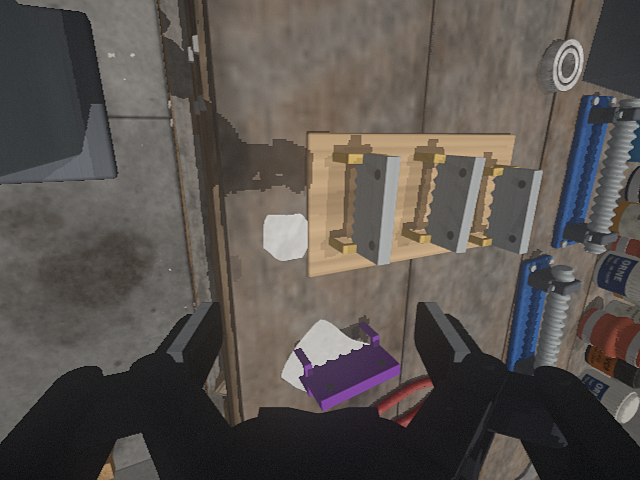

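View pics/w2.png

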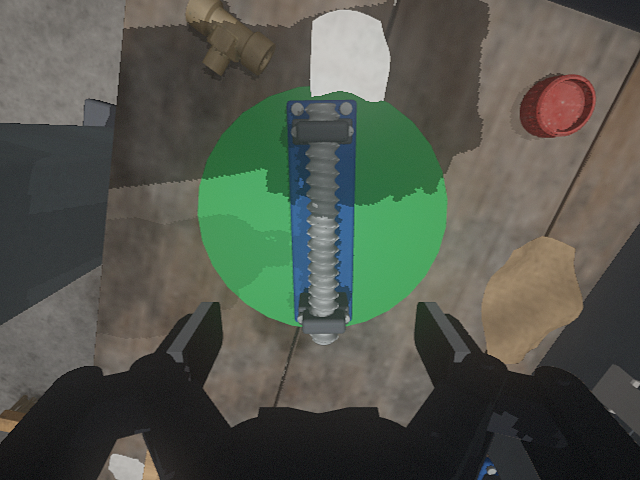

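```bash
python3 - <<'E'
from h import *
def rect(c,o,ex,ey,xs,ys,s):
    U,V=np.meshgrid(np.arange(*xs,1/s),np.arange(*ys,1/s))
    P=np.array(o)[:,None]+np.outer(ex,U.ravel())+np.outer(ey,V.ravel())
    T=c["world_to_cam"];q=T[:3,:3]@P+T[:3,3:]
    mx=(c["fx"]*q[0]/q[2]+c["cx"]).reshape(U.shape).astype("f4");my=(c["fy"]*q[1]/q[2]+c["cy"]).reshape(U.shape).astype("f4")
    im=cv2.remap(np.ascontiguousarray(c["image"][:,:,::-1]),mx,my,cv2.INTER_CUBIC)
    for m in range(int(xs[0])//10*10,int(xs[1])+1,10):
        x=int((m-xs[0])*s);cv2.line(im,(x,0),(x,6 if m else 14),(0,0,255),1)
    return im
a=np.radians(-74.2);ex=[np.cos(a),np.sin(a),0];ey=[np.sin(a),-np.cos(a),0]
out=[rect(pickle.load(open("w2.pkl","rb")),[500.7,188.5,40],ex,ey,(-106,107),(-32,32),3.75)[:240,:798]]
w=pickle.load(open("w1.pkl","rb"))
for x,y,g in((590.9,-150.7,-89.1),(507.4,-135.6,-95.1),(421.1,-132.7,-91.8)):
    a=np.radians(g);out.append(rect(w,[x,y,26],[np.cos(a),np.sin(a),0],[0,0,-1],(-50,50.2),(-8,7),7.98)[:,:798])
W=min(o.shape[1] for o in out)
cv2.imwrite("pics/rect.png",np.vstack([o[:,:W] for o in out]))
E
```

```text
(no output)
```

View pics/rect.png

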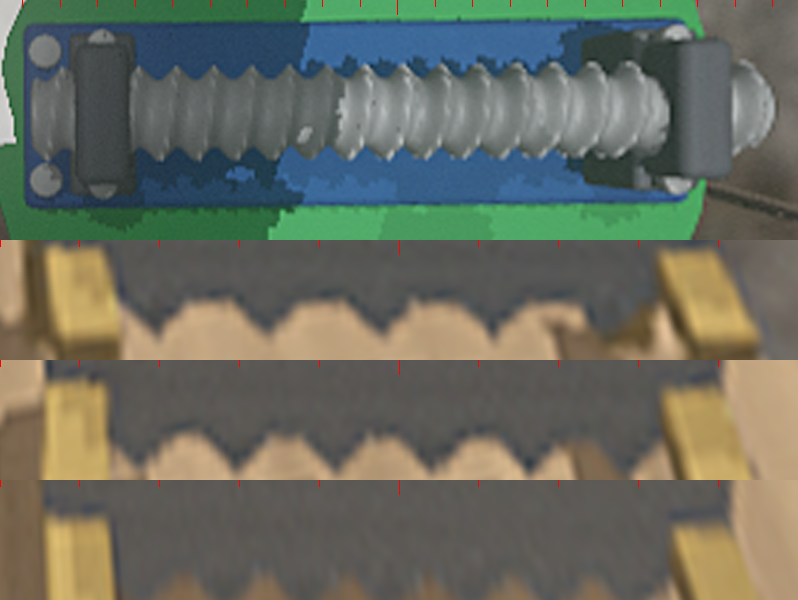

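```bash
python3 - <<'E'
from h import *
from cell import env
b=pickle.load(open("w2.pkl","rb"))
m=cv2.inRange(cv2.cvtColor(np.ascontiguousarray(b["image"]),cv2.COLOR_RGB2HSV),(50,130,50),(78,255,255))
m=cv2.morphologyEx(m,cv2.MORPH_OPEN,np.ones((5,5)));m[:, :190]=0
P=np.array([px2w(b,*p[0],2)[:2] for p in cv2.findNonZero(m)],dtype="f4");print("mat",cv2.minEnclosingCircle(P))
print([px2w(b,*p,10)[:2].round(1) for p in((288,101),(356,100),(296,325),(352,322))])
env.move_ptp([421,-133,130],Rdown(88.2));c=wcam(env,"w3")
im=c["image"][:,:,::-1];cv2.imwrite("pics/w3c.png",cv2.resize(im[60:360,220:420],None,fx=2,fy=2,interpolation=cv2.INTER_CUBIC))
T=c["world_to_cam"];
for dy in(-42,42):
    q=T[:3,:3]@[421,-133+dy,68]+T[:3,3];print(c["fx"]*q[0]/q[2]+c["cx"],c["fy"]*q[1]/q[2]+c["cy"])
print(env.get_clock())
E
```

```text
mat ((501.6869201660156, 191.95265197753906), 111.27664184570312)
[array([449.4, 279.5]), array([500.6, 294.6]), array([505.7,  86.5]), array([556.9, 104.4])]
320.03834523287566 315.9181415265153
315.8793773331904 195.94914753131405
4.4
```

View pics/w3c.png

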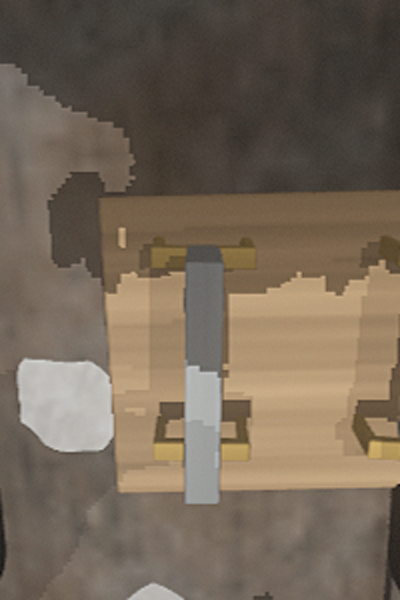

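```bash
cat > s.py <<'E'
from h import *
from cell import env
c=pickle.load(open("w3.pkl","rb"))
p,q=[px2w(c,220+u/2,60+v/2,68) for u,v in((204.5,262),(202,503))]
g=(p+q)/2;d=p-q;yaw=np.degrees(np.arctan2(d[1],d[0]));print(g,np.linalg.norm(d),yaw)
R=Rdown(yaw)
zg=6+47-env.grip_point_offset
env.move_ptp([g[0],g[1],100],R)
print(env.move_l([g[0],g[1],zg],max_speed=100,max_force=8),env.get_eef_pos())
env.clamp(60);print(env.get_finger_gap(),env.get_gripper_force(),env.get_wrist_force())
env.move_l([g[0],g[1],zg+100],max_speed=150)
y=106.1
env.move_ptp([502.3,190.8,53+5+47+20-env.grip_point_offset],Rdown(y))
print(env.get_eef_pos(),env.get_wrist_force(),env.get_clock(),env.get_joint_pos())
c=wcam(env,"w4")
im=c["image"][:,:,::-1];cv2.imwrite("pics/w4c.png",cv2.resize(im[80:360,220:420],None,fx=2,fy=2,interpolation=cv2.INTER_CUBIC))
E
python3 s.py
```

```text
[ 423.39664436 -129.81223178   68.        ] 83.56374375210216 87.76975793485327
False [ 423.77217666 -129.93539805   34.98435284]
0.13154613517356967 58.49271476268768 [-0.00613074  0.37846224  1.76689385]
[502.31558466 189.90375754 106.21663919] [ 0.73630342  0.05359072 -2.13683692] 8.2 [ 2.07183771e+01  2.59088287e+00 -6.25997347e+00  8.11695076e+01
 -1.68527394e-02  9.46773442e+01]
```

View pics/w4c.png

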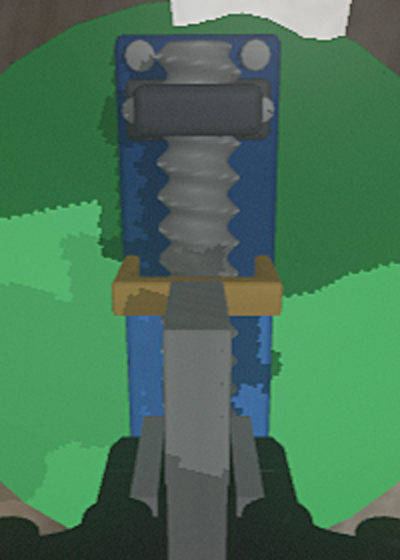

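```bash
cat > probe.py <<'E'
from h import *
from cell import env
y=106.1;R=Rdown(y);ux=-R[:,0];uy=R[:,1]   # ux: rod +x direction (yaw -73.9)
C=np.array([502.3,190.8,0])+0.8*uy
H0=31+28.98
def at(s,z): return C+s*ux+[0,0,z]
def probe(s,lo=-0.3,f=4):
    z=env.get_eef_pos()[2]
    env.move_l(at(s,z),R,max_speed=60)
    f0=np.array(env.get_wrist_force())
    hit=env.move_l(at(s,H0+lo),R,max_speed=15,max_force=f)
    p=np.array(env.get_eef_pos())
    print(f"s={s:.2f} hit={hit} h={p[2]-H0:.2f} along={(p-C)@ux:.2f} lat={(p-C)@uy:.2f} dF={np.round(np.array(env.get_wrist_force())-f0,1)} t={env.get_clock():.1f}",flush=True)
    return hit,p[2]-H0
E
python3 - <<'E'
from probe import *
env.move_l(at(0,H0+12),R,max_speed=60)
hit,h=probe(0)
env.move_l(at(0,H0+h+1.5),R,max_speed=30)
s=-(h+0.3) if h>0 else -3
hit,h2=probe(s)
E
```

```text
s=0.00 hit=True h=2.75 along=-0.24 lat=-0.01 dF=[0.2 1.2 5.9] t=9.8
s=-3.05 hit=True h=-0.22 along=-3.25 lat=0.07 dF=[0.4 1.2 7.2] t=10.7
```

```bash
python3 - <<'E'
from probe import *
print(env.get_wrist_force())
env.let_go();env.dwell(0.2);print(env.get_wrist_force(),env.get_eef_pos())
env.move_l(at(-3.25,H0+90),R,max_speed=100)
env.move_ptp(at(60,170)-70*uy,R)   # aside, clear of the leaf
c=wcam(env,"w5")
s=env.camera("scene")["image"][270:390,200:340,::-1]
a=c["image"][:,:,::-1]
cv2.imwrite("pics/fin.png",np.hstack([cv2.resize(a,(440,330)),cv2.resize(s,(360,330),interpolation=cv2.INTER_CUBIC)]))
print(env.get_clock())
E
```

```text
[0.43469107 0.72841462 4.95821756]
[-1.32511728  0.45381833 -0.23411094] [501.74492038 193.85335456  59.1486977 ]
13.2
```

View pics/fin.png

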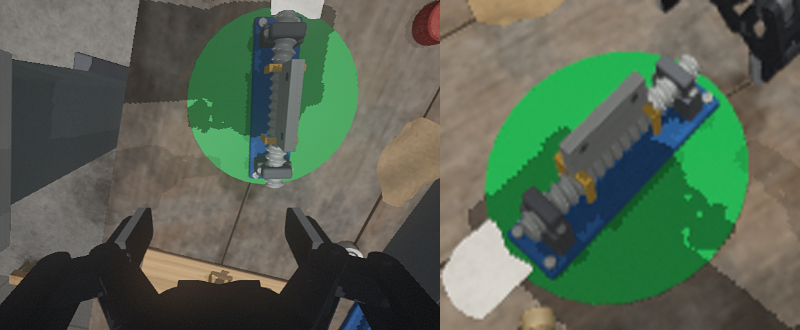

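```bash
python3 -c "
from cell import env
env.dwell(0.5);print(env.hand_in())"
```

```text
the job is handed in; nothing more can be done
None
```

The job is handed in: the leaf nearest the robot matches the rod on the mat (10 mm pitch) and stands home in its thread about mid-rod, let go. I picked that leaf by reading the pitches off the camera images and confirmed it by feel on the rod. The other two read 12 and 14 mm by eye, so I did not try them on the rod and they never left the board.

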